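# Back off the left-hand hub nut and pull the slotted keeper

## Robot

A 7-joint arm with a two-finger parallel gripper is mounted at the origin on the work surface. World frame = base frame: x ahead of the robot, y to its left, z up, the work surface at z = 0. Lengths are in mm, angles in rad, forces in N, time in s.
With the tool pointing down it reaches from about 350 to 900 mm from the base axis. Payload 19.9 kg.
Tool frame: the origin (TCP) lies midway between the tips of the shut fingers; the grasp point (between the pads) lies arm.tcp_to_grasp behind it (arm.tcp_to_grasp is the distance from the TCP to the grasp point, in mm); z points along the fingers, y is the direction in which the jaws open and shut (so a half turn about z gives the same grasp; the last joint's range is limited). The gripper opens to 85 mm and grips with 20 to 120 N. Pads are 22 mm wide; open, the fingers measure 114 mm over their backs; the gripper's body (76 mm by 85 mm) begins 54 mm behind the grasp point. The pads swing forward as they close: fully open they stand 13 mm farther back than shut.
Start: joints at [1.107, 0.417, -0.01, 1.614, 0.005, 1.111, -0.053], TCP at [256.44, -569.947, 231.26] pointing down, gripper open.
Joint ranges: [-2.81, 2.81], [-0.39, 2.02], [-1.27, 1.25], [0.06, 2.57], [-1.19, 4.33], [0.19, 2], [-2.82, 2.82]. Speed limits (rad/s): [1.89, 1.89, 2.39, 2.39, 3.01, 3.01, 3.01].

## Interface

Orientations are given as a unit quaternion [x, y, z, w].
In Python, from bench import arm gives the robot as it stands. Calls block until the motion is done:
- arm.move_ptp(position, orientation): joint-space move of the TCP to a pose.
- arm.move_linear(position, ori=None, vel=150, stop_force=None): straight line of the TCP; ori=None keeps the orientation; vel is the mean speed in mm/s. With stop_force (N) it stops when the force on the tool has changed by that much, and returns True; else False.
- arm.move_joints(angles): joint-space move.
- arm.command_gripper(opening, squeeze=None): opening from 0.0 (shut) to 1.0 (fully open); squeeze is the grip in N (None keeps the last); returns when the fingers have stopped.
- arm.sleep(seconds).
- arm.inverse_kinematics(position, orientation): joint angles nearest the present ones, or None.
- arm.observe(): the state.
- arm.snapshot(name): name is "scene" or "top" or "wrist"; returns the picture (420x560x3 uint8, red, green, blue); there is no depth.
- arm.camera_info(name): a dict with "fx", "fy", "cx", "cy" (pixels), "R" (3x3) and "t" (3): a world point X has camera coordinates R X + t; the wrist camera has in their place "T_tool_cam" (4x4, takes a point from camera to tool coordinates, whose origin is the TCP and whose axes are the flange's). Camera axes: x right, y down, z forward; pixel columns grow to the right and rows downward; lengths in mm; the calibration is good to about 2 mm. A picture is of the moment at which its call begins: read the wrist's pose just before it. camera_info takes no time and is no camera call.
A pose or a line that the arm cannot do raises arm.IKError and nothing moves.
- arm.sign_off(): hands the job in, once; it reports no verdict.
The state is a dict: "t": time; "qpos": joint angles; "qvel": joint speeds; "joint_efforts": joint torques, N m; "eef_pos": TCP position; "ee_rot": TCP orientation; "force": force on the tool from outside, world axes, zero at the start; "wrist_torque": the same for the moment, N m; "grip_width": opening from 0.0 (shut) to 1.0 (fully open).
Only numpy, scipy, OpenCV 4.12 (cv2) and the standard library are available. Lean on these libraries where they do the work, as an engineer would, in place of code of your own. Each camera call takes 0.05 s, during which the arm holds its last target.

## Task

The film roll on the sloping unwinder is due for changing. Its black bar-handled hub nut has a left-hand thread: turn it clockwise, seen facing the nut, a good half turn to back it off, and leave it there on the spindle. Then draw the red slotted keeper out from under it, upslope, by its tab, and lay it gently, flat and tab up, on the floor of the grey parts tray; do not disturb the loose things on the bench or in the tray.

Things in the scene. Friction and masses are not known exactly. Their poses are not given: they have to be found in the camera images.
- unwinder: Fixed white bench machine, 250 wide (y), 247 deep (x). Its flat panel slopes 30 deg: low at the front (-x of this body, edge 40 high), high at the back (+x, edge 180 high). A blue film roll 170 across lies on the panel on a braked spindle square to it. Origin: centre of the underside, on the bench, 115 below the spindle's foot. Rollers (35) and buttons (22) on the panel's rim clear nut and keeper.
- spindle (a point): On the spindle's axis, level with the face of the roll's core, on which the keeper lies. z runs along the spindle out of the panel (30 deg from vertical, leaning to the machine's front), x straight upslope, y across. From here a steel shank 36 (x) by 24 (y) rises 6 mm; above it is a round threaded stud 22 across.
- nut_grip (a point): Grip point of the hub nut: on the spindle axis, 44 above spindle (along z) when tight, in its black bar handle: 76 long (this point's x), 14 thick (y), from 20 below to 8 above this point (z, out of the panel). Turns and rises with the nut. Under the bar is a steel base 44 across, 18 tall, with a yellow ring.
- nut (a joint): Turn of the nut clockwise, seen facing it (rad). 0 = tight; clockwise is positive and loosens (left-hand thread), raising it 1.9 mm per rad; anticlockwise tightens to a dead stop at 0. Starts at 0 to 0.35, stiff (0.15 N m), stays as left, ends at 6.0 still on the spindle. Tight, its base sits 3.3 mm deep in the keeper's pocket and locks it; at 3.1 rad it is some 2.5 mm clear above the keeper.
- keeper: Loose red aluminium keeper (C-washer), about 0.2 kg: disc 96 across, 9.5 thick, with a slot 28 wide open at -x and a pocket on top; a tongue with upright tab at +x; 142 long in all. Origin: centre of the disc's underside; z up. It starts with its origin at spindle, x upslope, its slot's end hanging on the shank. With the nut backed off it slides off along +x: 70 mm or more, a few newtons.
- keeper_tab (a point): Grip point in the keeper's tab, 73 along x and 32 along z from the keeper's origin. The tab is an upright fin 38 long (keeper x), 8 thick (y), standing from 6 to 46 above the underside: pinch it across y. Axes as the keeper's.
- tray: Fixed open grey parts tray 260 (x) by 190 (y) by 30 high, walls and floor 4 thick. Origin: centre of its underside, on the bench. Beside the unwinder, to its left or right. A spare roller stands in its +x, +y corner.
- spare_roller: Loose white plastic roller 28 across, 42 tall, standing in the corner of the tray, to be left alone. Origin: its underside.
- pump_bottle: Loose white solvent bottle with steel pump top, 68 across, 150 tall, on the bench, to be left alone. Origin: its underside.
- spare_film: Loose blue film roll 116 across, 30 high, lying on the bench, to be left alone. Origin: centre of its underside.
- display: Loose dark display module 158 by 78 by 8, flat on the bench, to be left alone. Origin: centre of its underside.
- cot_jar: Loose clear jar with white cap, 72 across, 85 tall, at the back of the bench, to be left alone. Origin: centre of its underside.
- driver: Loose orange screwdriver 190 long, lying on the bench, to be left alone. Origin: under its middle.
Not all that is in view belongs to the job. What is meant by the keeper is not green, and is the larger of those in its own colour.

How it is judged (in metres and radians):
On the way, in this order (a step that is already met when the one before it is completed fails the run):
1. the hub nut is backed off clockwise by about half a turn, the keeper still in its place under it (value of joint nut above 2.7 rad and distance between keeper and spindle below 0.015 m), for 0.2 s.
2. the keeper is drawn off the spindle (distance between keeper and spindle above 0.09 m), for 0.1 s.
At the end, for the whole second after the job is handed in: The nut stands at least 2.7 rad clockwise from tight; the keeper lies released and at rest flat on the tray's floor, tab up (tilt under 0.1 rad, underside within 5 mm of the floor), wholly inside the tray (value of joint nut above 2.7 rad and x of keeper in the frame of tray between -0.126 and 0.126 m and y of keeper in the frame of tray between -0.091 and 0.091 m and z of keeper in the frame of tray below 0.009 m and angle between keeper's own z axis and vertical below 0.1 rad and linear speed of keeper below 0.02 m/s); the robot touches nothing.
It fails at once if the keeper is let fall or thrown (it moves faster than 0.8 m/s with no finger on it) (contact force between the fingers and keeper below 0.1 N and linear speed of keeper above 0.8 m/s).
It fails at once if a loose thing on the bench or in the tray (bottle, spare film, display, jar, screwdriver, spare roller) is pushed more than 40 mm from its place (distance of any of pump_bottle, spare_film, display, cot_jar, driver, spare_roller from where it was at the start of the episode above 0.04 m).
It also fails if it takes over 72 s, if anything falls off the work surface, if the arm or the gripper's body presses on something with over 40 N, if the wrist force passes 120 N, or if a joint passes its speed limit or range.

## Working session

There is one attempt and no reset: what is moved stays moved. The work goes in short steps, each a Python script; the robot and the scene stay as the last script left them, time stands still between calls to the robot, and variables do not carry over. Pictures are saved under pics/ and viewed, and the job is handed in when it is done.

```bash
ls; mkdir -p pics; python3 - <<'E'
from bench import arm
import cv2,numpy as np
s=arm.observe()
print({k:np.round(v,3).tolist() for k,v in s.items()}, arm.tcp_to_grasp)
np.set_printoptions(precision=4,suppress=True)
for n in ("scene","top","wrist"):
    im=arm.snapshot(n); cv2.imwrite(f"pics/{n}0.png",im[:,:,::-1]); print(n,arm.camera_info(n))
E
```

```text
pics
{'t': 0.0, 'qpos': [1.107, 0.418, -0.01, 1.614, 0.005, 1.111, -0.053], 'qvel': [-0.0, 0.001, -0.001, 0.001, 0.002, 0.001, -0.002], 'joint_efforts': [0.002, -86.445, 0.68, -43.489, 0.019, 0.008, 0.0], 'eef_pos': [256.28, -569.64, 230.646], 'ee_rot': [0.978, 0.21, -0.0, -0.001], 'force': [0.166, 0.326, -0.272], 'wrist_torque': [-0.007, 0.02, 0.002], 'grip_width': 1.0} 18.700000000000003
scene {'fx': 401.62922670389173, 'fy': 401.62922670389173, 'cx': 282.34524460176027, 'cy': 215.42992783010428, 'R': array([[-0.5379,  0.843 , -0.0016],
       [ 0.7047,  0.4485, -0.5498],
       [-0.4628, -0.2968, -0.8353]]), 't': array([ 284.2589, -302.3939, 1720.5558])}
top {'fx': 385.58785662239933, 'fy': 385.58785662239933, 'cx': 282.42250901519367, 'cy': 213.42324075231804, 'R': array([[-0.0037, -1.    ,  0.0059],
       [-0.9915,  0.0029, -0.1303],
       [ 0.1303, -0.0063, -0.9915]]), 't': array([  -7.4201,  570.1351, 1111.6041])}
wrist {'fx': 289.3608399356863, 'fy': 289.3608399356863, 'cx': 277.3396072082906, 'cy': 209.88947845062998, 'T_tool_cam': array([[  -0.0002,   -0.9606,   -0.2778,   70.3094],
       [   1.    ,   -0.0002,   -0.0003,   -1.6872],
       [   0.0002,   -0.2778,    0.9606, -142.8578],
       [   0.    ,    0.    ,    0.    ,    1.    ]])}
```

View pics/scene0.png

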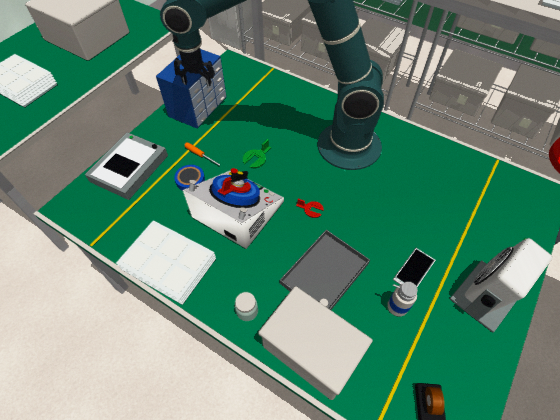

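View pics/top0.png

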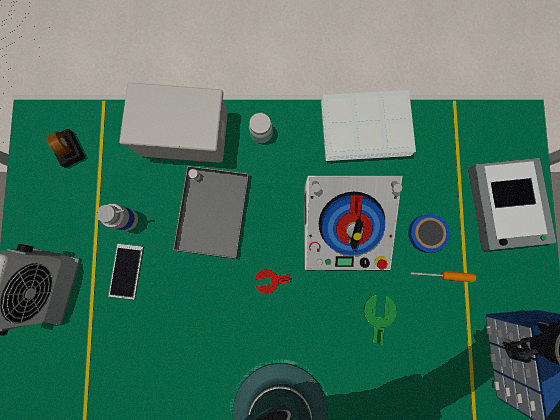

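View pics/wrist0.png

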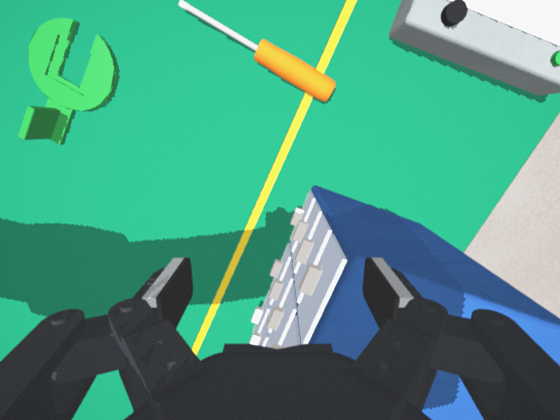

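Keeper candidates in the top view are red under the nut (353,215), small red on the bench (270,282), and green on the bench (380,315). The one under the nut fits: it is red, the larger of the reds, and on the spindle. I'll confirm that in enlarged crops.

```bash
python3 - <<'E'
import cv2
a=cv2.imread("pics/top0.png")[165:285,290:450]
cv2.imwrite("pics/top0c.png",cv2.resize(a,None,fx=5,fy=5,interpolation=cv2.INTER_CUBIC))
a=cv2.imread("pics/top0.png")[155:270,160:320]
cv2.imwrite("pics/top0t.png",cv2.resize(a,None,fx=5,fy=5,interpolation=cv2.INTER_CUBIC))
E
```

```text
(no output)
```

View pics/top0c.png

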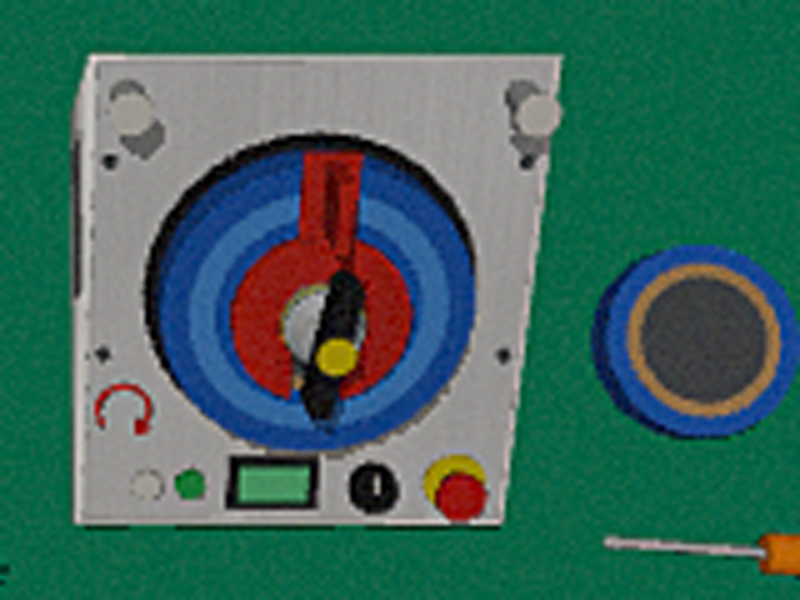

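View pics/top0t.png

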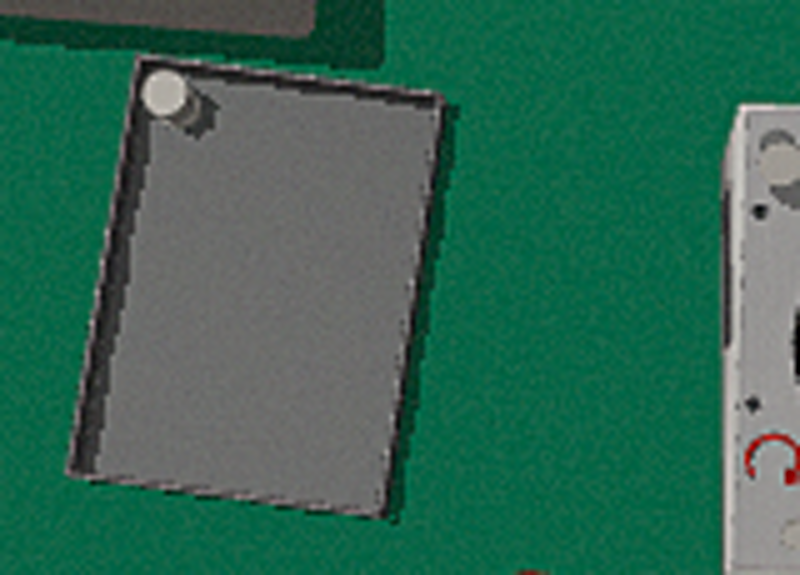

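The crop shows the red keeper with its tab under the black bar nut: tab at (356,203), nut centre at (357,236). That confirms it as the target. Next I'll localise the unwinder and tray.

```bash
cat > h.py <<'E'
import numpy as np,cv2
from scipy.optimize import least_squares
from scipy.spatial.transform import Rotation as Ro
def proj(ci,X):
    c=np.asarray(X,float)@np.asarray(ci["R"]).T+ci["t"]
    return np.c_[ci["fx"]*c[:,0]/c[:,2]+ci["cx"],ci["fy"]*c[:,1]/c[:,2]+ci["cy"]]
def ray(ci,p):
    R=np.asarray(ci["R"]);o=-R.T@ci["t"]
    return o,R.T@np.array([(p[0]-ci["cx"])/ci["fx"],(p[1]-ci["cy"])/ci["fy"],1])
def atz(ci,p,z):
    o,d=ray(ci,p);return o+d*(z-o[2])/d[2]
def body(p,L):
    return np.asarray(L,float)@Ro.from_euler('z',p[2]).as_matrix().T+[p[0],p[1],0]
def wristci(info,eef,q):
    T=np.eye(4);T[:3,:3]=Ro.from_quat(q).as_matrix();T[:3,3]=eef
    W=np.linalg.inv(T@info["T_tool_cam"])
    return {**{k:info[k] for k in("fx","fy","cx","cy")},"R":W[:3,:3],"t":W[:3,3]}
def fit(ci,L,P,x0):
    f=lambda p:(proj(ci,body(p,L))-P).ravel()
    r=least_squares(f,x0);return r.x,r.fun.reshape(-1,2)
E
python3 - <<'E'
from bench import arm
from h import *
np.set_printoptions(precision=3,suppress=True)
ci=arm.camera_info("top")
c=lambda x,y:(290+x/5,165+y/5)
P=[c(92,55),c(562,55),c(505,523),c(75,523)]
L=[(123.5,125,180),(123.5,-125,180),(-123.5,-125,40),(-123.5,125,40)]
print("unw",*fit(ci,L,P,[700,-150,0]))
c=lambda x,y:(160+x/5,155+y/5)
P=[c(138,57),c(443,95),c(388,518),c(70,474)]
L=[(130,95,30),(130,-95,30),(-130,-95,30),(-130,95,30)]
print("tray",*fit(ci,L,P,[700,200,0.1]))
for z in (115,200): print(atz(ci,(357.4,236.4),z))
print("cam",ray(ci,(0,0))[0])
E
```

```text
unw [ 527.15  -201.028   -0.005] [[-0.307 -0.138]
 [ 0.173  0.068]
 [-0.155  0.071]
 [ 0.304  0.003]]
tray [577.353 201.631  -0.128] [[-0.192 -0.688]
 [ 0.693 -0.65 ]
 [-0.193  0.232]
 [-0.292  1.02 ]]
[ 495.373 -215.392  115.   ]
[ 489.373 -198.308  200.   ]
cam [ 420.447   -2.059 1176.432]
```

```bash
python3 - <<'E'
import cv2
a=cv2.imread("pics/scene0.png")[150:250,170:300]
cv2.imwrite("pics/scene0c.png",cv2.resize(a,None,fx=6,fy=6,interpolation=cv2.INTER_CUBIC))
E
```

```text
(no output)
```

View pics/scene0c.png

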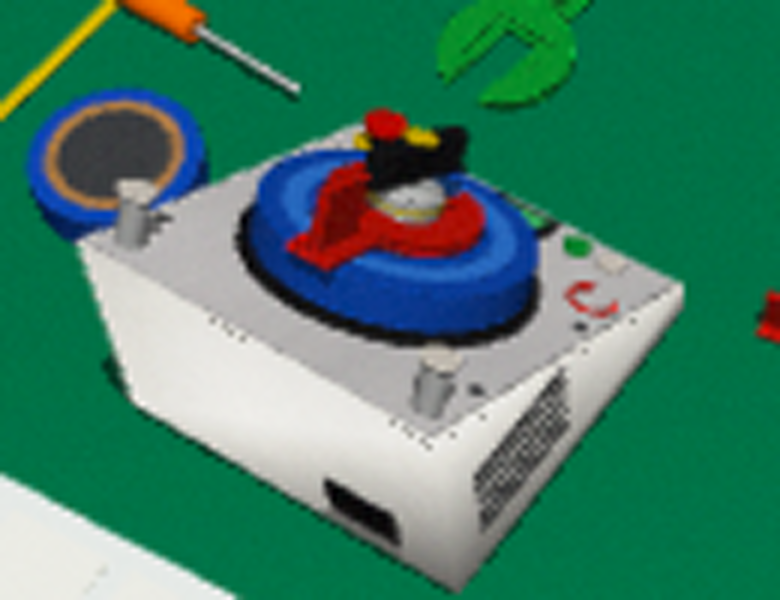

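The corner fits are good to under 1 px for the unwinder and about 1 px for the tray. Next I'll look square along the spindle with the wrist camera. First I'm checking reach for the whole nut turn.

```bash
cat >> h.py <<'E'
UX,UY,UW=527.15,-201.03,-0.005
def frame():
    return Ro.from_euler('z',UW)*Ro.from_euler('y',-np.pi/6)   # spindle frame: x upslope, z = n
def toolq(phi):
    """tool z along -n; phi = rotation about n (ccw seen facing) of tool x from upslope"""
    return (frame()*Ro.from_euler('z',phi)*Ro.from_euler('x',np.pi)).as_quat()
def sp(p,h):  # spindle-frame point -> world, h = roll core height above foot
    return np.array([UX,UY,115.])+frame().apply(np.array(p,float)+[0,0,h])
E
python3 - <<'E'
from bench import arm
from h import *
np.set_printoptions(precision=2,suppress=True)
for ph in np.arange(-3.1,3.2,0.4):
    q=arm.inverse_kinematics(sp([0,0,44-18.7+0],38),toolq(ph)); print(round(ph,2),q)
print(arm.inverse_kinematics(sp([0,0,44+130],38),toolq(0)))
print(arm.inverse_kinematics(sp([73,0,14],38),toolq(0)),arm.inverse_kinematics(sp([185,0,14+40],38),toolq(0)))
print(sp([0,0,44],38))
E
```

```text
-3.1 [ 0.98  0.2  -0.57  2.23 -0.39  0.29  2.4 ]
-2.7 [ 1.4   0.31 -1.05  2.22  0.2   0.28  2.26]
-2.3 [ 0.4   0.16  0.05  2.25 -0.74  0.34 -2.77]
-1.9 [ 0.47  0.16 -0.02  2.25 -0.71  0.33 -2.4 ]
-1.5 [ 0.53  0.16 -0.09  2.24 -0.68  0.33 -2.02]
-1.1 [ 0.6   0.16 -0.15  2.24 -0.65  0.32 -1.65]
-0.7 [ 0.66  0.17 -0.22  2.24 -0.62  0.32 -1.28]
-0.3 [ 0.71  0.17 -0.28  2.24 -0.58  0.31 -0.91]
0.1 [ 0.77  0.17 -0.34  2.24 -0.55  0.31 -0.54]
0.5 [ 0.82  0.18 -0.4   2.24 -0.52  0.3  -0.17]
0.9 [ 0.86  0.18 -0.44  2.23 -0.49  0.3   0.21]
1.3 [ 0.88  0.18 -0.46  2.23 -0.48  0.3   0.59]
1.7 [ 0.88  0.18 -0.47  2.23 -0.47  0.3   0.99]
2.1 [ 0.88  0.18 -0.47  2.23 -0.47  0.3   1.39]
2.5 [ 0.92  0.19 -0.51  2.23 -0.44  0.29  1.76]
2.9 [ 0.91  0.19 -0.49  2.23 -0.45  0.29  2.17]
[ 0.91 -0.16 -0.32  2.21 -0.52  0.7  -0.65]
[ 0.64  0.23 -0.28  2.08 -0.34  0.37 -0.9 ] [ 0.57  0.24 -0.28  1.83 -0.16  0.58 -1.15]
[ 486.15 -200.83  186.01]
```

```bash
python3 - <<'E'
from bench import arm
from h import *
np.set_printoptions(precision=3,suppress=True)
arm.move_ptp(sp([0,0,44+130],38).tolist(),toolq(0).tolist())
s=arm.observe(); im=arm.snapshot("wrist"); cv2.imwrite("pics/w1.png",im[:,:,::-1])
np.savez("w1.npz",p=s["eef_pos"],q=s["ee_rot"]); print(s["t"],s["eef_pos"],s["ee_rot"],toolq(0))
E
```

```text
1.65 [ 421.283 -201.345  298.671] [ 0.966 -0.003  0.259  0.001] [ 0.966 -0.002  0.259  0.001]
```

View pics/w1.png

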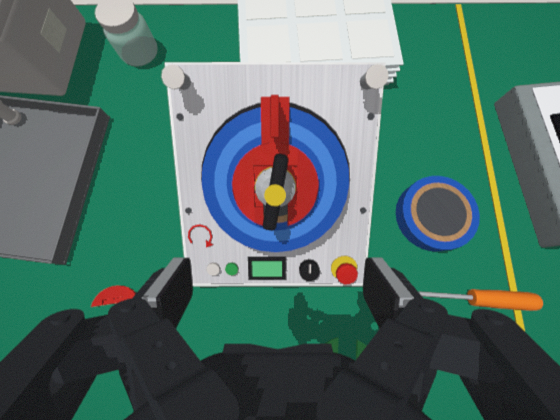

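```bash
python3 - <<'E'
import cv2
a=cv2.imread("pics/w1.png")[90:260,195:360]
cv2.imwrite("pics/w1c.png",cv2.resize(a,None,fx=4.5/1.3,fy=4.5/1.3,interpolation=cv2.INTER_CUBIC))
E
```

```text
(no output)
```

View pics/w1c.png

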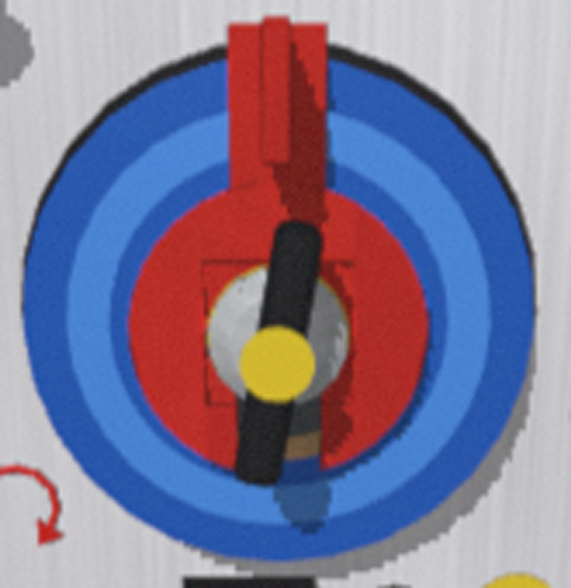

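The wrist view shows the yellow cap on the bar's centre (275,195), bar ends (282,154) and (270,230), and keeper disc edges (232,184) and (319,184). The tab top runs from (274,95) to (274,136). I'll fit roll height, in-plane offset and bar angle to these.

```bash
cat > fitw.py <<'E'
from bench import arm
from h import *
np.set_printoptions(precision=2,suppress=True)
d=np.load("w1.npz"); ci=wristci(arm.camera_info("wrist"),d["p"],d["q"])
c=lambda x,y:(195+x/3.4615,90+y/3.4615)
P=np.array([c(278,364),c(300,223),c(259,484),c(128,325),c(430,325),c(275,18),c(275,162),c(229,24),c(328,24),c(22,310),c(536,310)])
w=np.array([1,1,1,1,1,1,1,0,0,.5,.5])
def model(v):
    dx,dy,h,a,r=v
    L=[(0,0,53+r),(38*np.cos(a),38*np.sin(a),52+r),(-38*np.cos(a),-38*np.sin(a),52+r),(0,48,9.5),(0,-48,9.5),(92,0,46),(54,0,46),(94,14,6),(94,-14,6),(0,85,0),(0,-85,0)]
    return proj(ci,[sp(np.add(l,[dx,dy,0]),h) for l in L])
f=lambda v:((model(v)-P)*w[:,None])[:, :].copy()
def g(v):
    e=f(v); e[3:5,1]=0; e[9:,1]=0; return np.r_[e.ravel(),(v[4]-.3)/.3*.2]
r=least_squares(g,[0,0,38,-.15,.3]); print(r.x); print(model(r.x)-P)
print("spindle",sp([r.x[0],r.x[1],0],r.x[2]))
# top camera check
ct=arm.camera_info("top"); x=r.x
print(proj(ct,[sp([x[0],x[1],53],x[2]),sp([x[0]+92,x[1],46],x[2])]), "expected cap 357.4,236.4; panel corners wrist:")
Lc=body((UX,UY,UW),[(123.5,125,180),(123.5,-125,180),(-123.5,-125,40),(-123.5,125,40)])
print(proj(ci,Lc))
E
python3 fitw.py
```

```text
[ 6.06  2.72 26.92 -0.16  0.05]
[[-0.14 -0.7 ]
 [-0.38  0.95]
 [-0.32  0.5 ]
 [ 0.61  1.79]
 [-0.92  1.72]
 [ 0.49 -1.06]
 [ 0.61  0.35]
 [ 0.63 -0.75]
 [-1.08 -0.78]
 [ 0.33  4.52]
 [-0.53  4.4 ]]
spindle [ 518.95 -198.27  141.35]
[[356.31 235.56]
 [358.66 201.1 ]] expected cap 357.4,236.4; panel corners wrist:
[[167.25  62.37]
 [388.31  62.19]
 [367.38 286.04]
 [188.32 286.17]]
```

```bash
python3 - <<'E'
from bench import arm
from h import *
np.set_printoptions(precision=3,suppress=True)
arm.move_ptp(sp([4,2,44+8+80],30).tolist(),toolq(-.16+np.pi).tolist())
s=arm.observe(); im=arm.snapshot("wrist"); cv2.imwrite("pics/w2.png",im[:,:,::-1])
np.savez("w2.npz",p=s["eef_pos"],q=s["ee_rot"]); print(s["t"],s["eef_pos"],s["qpos"])
a=im[100:290,150:410,::-1]
cv2.imwrite("pics/w2c.png",cv2.resize(a,None,fx=3,fy=3,interpolation=cv2.INTER_CUBIC))
E
```

```text
4.2833 [ 449.623 -198.7    257.326] [ 0.562 -0.064 -0.056  2.236 -0.482  0.552  2.27 ]
```

View pics/w2.png

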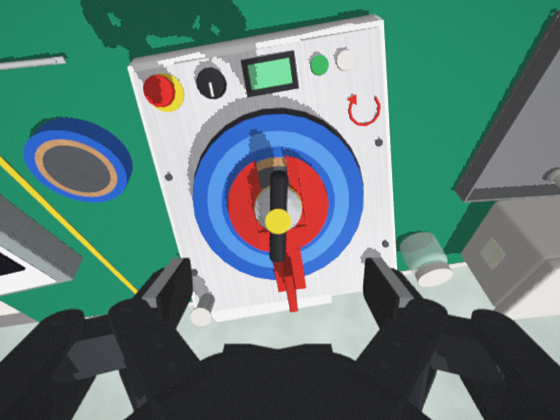

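View pics/w2c.png

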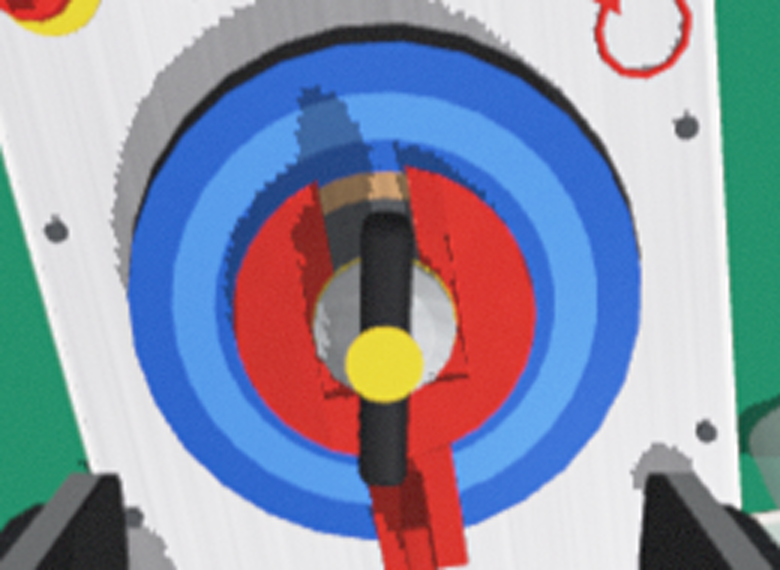

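```bash
cat > fit2.py <<'E'
from bench import arm
from h import *
np.set_printoptions(precision=2,suppress=True)
info=arm.camera_info("wrist")
C=[]
for n in("w1","w2"):
    d=np.load(n+".npz"); C.append(wristci(info,d["p"],d["q"]))
C.append(arm.camera_info("top"))
c1=lambda x,y:(195+x/3.4615,90+y/3.4615)
c2=lambda x,y:(150+x/3,100+y/3)
N=np.nan
P=[np.array([c1(278,364),c1(300,223),c1(259,484),c1(128,N),c1(430,N),c1(275,18),c1(275,162)]),
   np.array([c2(385,364),c2(386,212),c2(382,486),c2(233,N),c2(536,N),(N,N),(N,N)]),
   np.array([(357.4,236.4),(N,N),(N,N),(N,N),(N,N),(N,N),(N,N)])]
def model(v,ci):
    dx,dy,h,a,r=v
    L=[(0,0,53+r),(38*np.cos(a),38*np.sin(a),52+r),(-38*np.cos(a),-38*np.sin(a),52+r),(0,48,9.5),(0,-48,9.5),(92,0,46),(54,0,46)]
    return proj(ci,[sp(np.add(l,[dx,dy,0]),h) for l in L])
def M(v):
    o=[]
    for ci,p in zip(C,P):
        m=model(v,ci)
        if ci is C[1]: m[[1,2]]=m[[2,1]]
        o.append(m-p)
    return o
g=lambda v:np.r_[np.nan_to_num(np.array(M(v))).ravel(),(v[4]-.3)/.3*.2]
r=least_squares(g,[0,0,38,-.15,.3]); print(r.x); print(*M(r.x),sep="\n")
print("spindle",sp([r.x[0],r.x[1],0],r.x[2]))
E
python3 fit2.py
```

```text
[ 10.43   0.85 -51.96  -0.17  37.88]
[[ -0.74 -11.59]
 [ -1.2   -5.33]
 [ -0.76 -14.27]
 [  8.31    nan]
 [ -9.33    nan]
 [  0.19   3.5 ]
 [  0.3   -4.47]]
[[ -2.41 -10.57]
 [ -2.38   0.41]
 [ -1.73 -15.03]
 [ 87.32    nan]
 [-90.74    nan]
 [   nan    nan]
 [   nan    nan]]
[[-3.05 -9.03]
 [  nan   nan]
 [  nan   nan]
 [  nan   nan]
 [  nan   nan]
 [  nan   nan]
 [  nan   nan]]
spindle [ 562.17 -200.36   75.22]
```

```bash
sed -i 's/m\[\[1,2\]\]=m\[\[2,1\]\]/m=m[[0,1,2,4,3,5,6]]/' fit2.py; python3 fit2.py
```

```text
[ 7.45  1.28  4.16  2.92 -4.97]
[[ -1.24  -6.46]
 [-14.86  66.98]
 [ 12.03 -76.48]
 [  2.29    nan]
 [ -4.67    nan]
 [ -0.72   1.56]
 [ -0.56  -0.31]]
[[ -2.54  -9.65]
 [ -0.49  -0.68]
 [ -3.72 -12.41]
 [  3.1     nan]
 [ -6.82    nan]
 [   nan    nan]
 [   nan    nan]]
[[-2.41 -5.9 ]
 [  nan   nan]
 [  nan   nan]
 [  nan   nan]
 [  nan   nan]
 [  nan   nan]
 [  nan   nan]]
spindle [ 531.52 -199.77  122.33]
```

Bar ends need swapping as well in that view.

```bash
sed -i 's/m=m\[\[0,1,2,4,3,5,6\]\]/m=m[[0,2,1,4,3,5,6]]/' fit2.py; python3 fit2.py
```

```text
[ 7.07  1.58 26.89 -0.17 -0.84]
[[-1.83 -0.39]
 [-1.57  1.52]
 [-2.48  0.59]
 [-0.86   nan]
 [-2.45   nan]
 [-1.34 -0.43]
 [-1.14  0.93]]
[[-2.41 -0.87]
 [-2.37  3.67]
 [-1.73 -0.04]
 [-0.28   nan]
 [-3.04   nan]
 [  nan   nan]
 [  nan   nan]]
[[-0.68 -1.35]
 [  nan   nan]
 [  nan   nan]
 [  nan   nan]
 [  nan   nan]
 [  nan   nan]
 [  nan   nan]]
spindle [ 519.84 -199.41  141.83]
```

```bash
cat >> fit2.py <<'E'
print("with camera bias")
P[1][1]=N
info0=info["T_tool_cam"].copy()
D=[np.load(n+".npz") for n in("w1","w2")]
def g2(v):
    T=info0.copy(); T[:3,3]+=v[5:8]
    for i in(0,1): C[i]=wristci({**info,"T_tool_cam":T},D[i]["p"],D[i]["q"])
    # keep identity test valid
    return np.r_[np.nan_to_num(np.array(M(v[:5]))).ravel(),(v[4]-.3)/.3*.5,v[5:8]/2*.7]
r=least_squares(g2,[7,1,27,-.16,.3,0,0,0]); g2(r.x); print(r.x); print(*M(r.x[:5]),sep="\n")
print("spindle",sp([r.x[0],r.x[1],0],r.x[2]))
E
python3 fit2.py | sed -n '/bias/,$p'
```

```text
with camera bias
[ 7.01  1.54 29.9  -0.16  0.19 -0.77 -1.62 -1.1 ]
[[-0.15 -0.4 ]
 [-0.09  1.01]
 [-0.61  0.99]
 [ 0.34   nan]
 [-0.7    nan]
 [ 0.47 -1.49]
 [ 0.6   0.23]]
[[-0.5  -0.7 ]
 [  nan   nan]
 [ 0.45  0.64]
 [ 0.97   nan]
 [-1.04   nan]
 [  nan   nan]
 [  nan   nan]]
[[-0.37 -0.63]
 [  nan   nan]
 [  nan   nan]
 [  nan   nan]
 [  nan   nan]
 [  nan   nan]
 [  nan   nan]]
spindle [ 518.27 -199.45  144.4 ]
```

The fit is sub-pixel after allowing about 2 mm of camera bias. The spindle is at (518,-199,144) and the bar sits 0.16 rad clockwise of upslope. Now I'll grip the nut.

```bash
cat >> h.py <<'E'
S=np.array([518.5,-199.45,143.8])
def spw(p): return (S+frame().apply(np.array(p,float))).tolist()
E
python3 - <<'E'
from bench import arm
from h import *
np.set_printoptions(precision=3,suppress=True)
q=toolq(-.16+np.pi).tolist()
g=arm.tcp_to_grasp
arm.move_linear(spw([0,0,80]),q,vel=120)
hit=arm.move_linear(spw([0,0,48.5-g]),q,vel=60,stop_force=12)
s=arm.observe();print(hit,s["t"],s["eef_pos"],spw([0,0,48.5-g]),s["force"])
arm.command_gripper(0.0,squeeze=60)
s=arm.observe();print(s["t"],s["grip_width"],s["force"],s["wrist_torque"],s["qpos"])
E
```

```text
False 5.9083 [ 503.581 -199.448  169.805] [503.60018624961197, -199.37550031041627, 169.6075570327763] [-0.208 -1.29   0.199]
6.575 0.15458246155708488 [-22.634   5.624  28.152] [1.115 1.644 0.473] [ 0.543  0.17  -0.11   2.23  -0.651  0.322  2.423]
```

Opening 13 mm matches the 14 mm bar, but there is about 36 N along the spindle. The tips probably touch the base as they swing forward, so I'll regrip 5 mm higher.

```bash
python3 - <<'E'
from bench import arm
from h import *
np.set_printoptions(precision=3,suppress=True)
q=toolq(-.16+np.pi).tolist()
g=arm.tcp_to_grasp
arm.command_gripper(0.3)
arm.move_linear(spw([0,0,53.5-g]),q,vel=40)
s=arm.observe();print(s["force"])
arm.command_gripper(0.0,squeeze=60)
s=arm.observe();print(s["t"],s["grip_width"],s["force"],s["wrist_torque"],s["qpos"])
im=arm.snapshot("wrist"); cv2.imwrite("pics/w3.png",im[:,:,::-1])
E
```

```text
[ 0.115 -0.381 -0.088]
7.3917 0.14801133658614332 [-4.905  1.909  6.419] [0.46  0.624 0.126] [ 0.54   0.16  -0.105  2.231 -0.641  0.332  2.413]
```

View pics/w3.png

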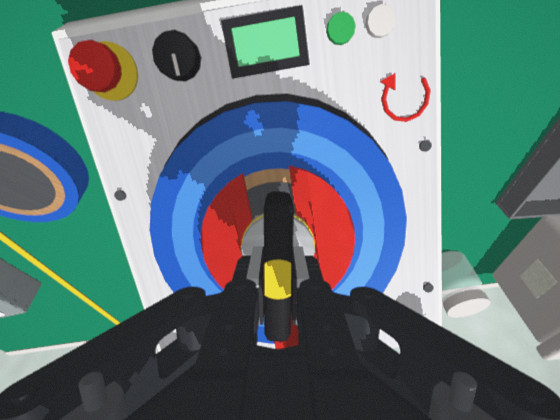

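The bar is centred between the pads at (278,275), with only 8 N on the tool. Now I'll turn it clockwise, rising 1.9 mm/rad and watching the forces.

```bash
python3 - <<'E'
from bench import arm
from h import *
np.set_printoptions(precision=2,suppress=True)
g=arm.tcp_to_grasp; z0=53.5-g
N=6; step=0.26
for k in range(1,N+1):
    a=k*step
    j=arm.inverse_kinematics(spw([0,0,z0+1.9*a]),toolq(-.16+np.pi-a).tolist())
    s=arm.observe(); dj=np.abs(np.array(j)-s["qpos"]).max()
    if dj>0.5: print("jump",k,j); break
    arm.move_joints(j)
    s=arm.observe(); print(k,round(s["t"],2),s["grip_width"],s["force"],s["wrist_torque"],s["qpos"])
    if np.linalg.norm(s["force"])>60: print("force"); break
E
```

```text
1 7.79 0.1513384554860735 [-4.63  2.42  6.37] [0.38 0.69 0.11] [ 0.49  0.16 -0.06  2.23 -0.66  0.34  2.17]
2 8.14 0.14935323058266164 [-3.45  2.2   7.67] [0.45 0.7  0.13] [ 0.45  0.16 -0.01  2.23 -0.68  0.34  1.93]
3 8.49 0.14398480704329647 [-3.87  2.26  6.46] [0.51 0.62 0.15] [ 0.41  0.15  0.04  2.24 -0.7   0.35  1.68]
4 8.84 0.14671717864139938 [-3.07  3.16  6.77] [0.5  0.57 0.19] [ 0.37  0.15  0.08  2.24 -0.71  0.35  1.44]
5 9.2 0.15025467184245983 [-5.06  2.84  6.79] [0.57 0.56 0.17] [ 0.33  0.15  0.13  2.24 -0.73  0.36  1.19]
6 9.56 0.14527520422670806 [-3.38  2.63  7.01] [0.6  0.52 0.24] [ 0.29  0.15  0.17  2.24 -0.74  0.36  0.94]
```

```bash
python3 - <<'E'
from bench import arm
from h import *
np.set_printoptions(precision=2,suppress=True)
g=arm.tcp_to_grasp; z0=53.5-g
step=0.26
for k in range(7,13):
    a=k*step
    j=arm.inverse_kinematics(spw([0,0,z0+1.9*a]),toolq(-.16+np.pi-a).tolist())
    s=arm.observe(); dj=np.abs(np.array(j)-s["qpos"]).max()
    if dj>0.5: print("jump",k,j); break
    arm.move_joints(j)
    s=arm.observe(); print(k,round(s["t"],2),s["grip_width"],s["force"],s["wrist_torque"],s["qpos"])
    if np.linalg.norm(s["force"])>60: print("force"); break
arm.sleep(0.2)
im=arm.snapshot("wrist"); cv2.imwrite("pics/w4.png",im[:,:,::-1])
E
```

```text
7 9.92 0.14574490128384898 [-3.94  2.08  6.  ] [0.61 0.41 0.18] [ 0.25  0.15  0.21  2.24 -0.76  0.37  0.7 ]
8 10.28 0.14767431312278448 [-3.    2.12  6.46] [0.58 0.37 0.21] [ 0.21  0.15  0.25  2.24 -0.77  0.37  0.45]
9 10.63 0.14895949161842462 [-2.92  2.79  6.99] [0.54 0.37 0.24] [ 0.17  0.15  0.29  2.24 -0.78  0.38  0.2 ]
10 10.99 0.14539788226705466 [-3.08  2.32  5.97] [0.58 0.31 0.24] [ 0.14  0.15  0.33  2.24 -0.79  0.38 -0.05]
11 11.35 0.14744755010996408 [-1.91  1.92  7.43] [0.52 0.3  0.18] [ 0.1   0.15  0.38  2.25 -0.8   0.39 -0.3 ]
12 11.71 0.14898858895742623 [-3.03  1.99  6.35] [0.49 0.29 0.13] [ 0.06  0.15  0.42  2.25 -0.81  0.39 -0.55]
```

View pics/w4.png

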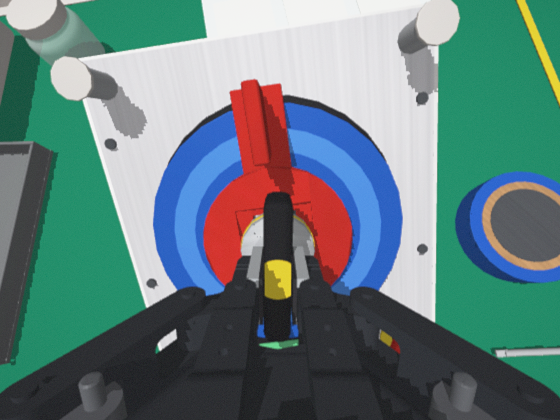

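The grip did not slip: wrist torque stayed about 0.5 N m and the bar points almost upslope again after 3.12 rad. I'll release, retract and look at the tab.

```bash
python3 - <<'E'
from bench import arm
from h import *
np.set_printoptions(precision=3,suppress=True)
g=arm.tcp_to_grasp
arm.command_gripper(0.6)
arm.move_linear(spw([0,0,53.5-g+6+45]),None,vel=100)
arm.move_ptp(spw([60,0,95]),toolq(0).tolist())
s=arm.observe(); im=arm.snapshot("wrist"); cv2.imwrite("pics/w5.png",im[:,:,::-1])
np.savez("w5.npz",p=s["eef_pos"],q=s["ee_rot"]); print(s["t"],s["eef_pos"],s["qpos"],s["force"])
E
```

```text
13.3667 [ 523.736 -199.206  255.683] [-0.016  0.06   0.454  2.124 -0.478  0.529 -0.781] [ 0.243 -0.121 -0.487]
```

View pics/w5.png

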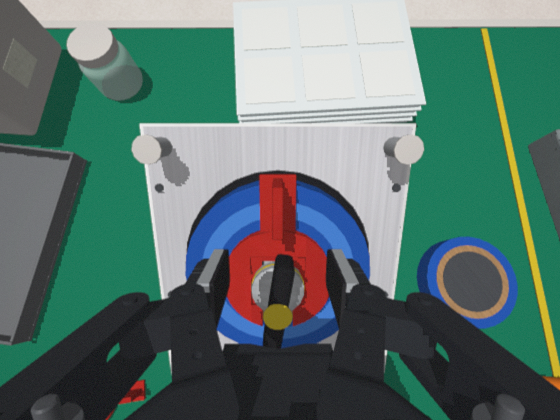

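```bash
python3 - <<'E'
from bench import arm
from h import *
np.set_printoptions(precision=1,suppress=True)
info=arm.camera_info("wrist"); d=np.load("w5.npz")
T=info["T_tool_cam"].copy(); T[:3,3]+=[-.77,-1.62,-1.1]; info={**info,"T_tool_cam":T}
ci=wristci(info,d["p"],d["q"])
print(proj(ci,[spw(p) for p in [(54,0,46),(92,0,46),(0,0,59),(0,48,9.5),(0,-48,9.5)]]))
a=cv2.imread("pics/w5.png")[160:340,190:370]
cv2.imwrite("pics/w5c.png",cv2.resize(a,None,fx=3.3,fy=3.3,interpolation=cv2.INTER_CUBIC))
E
```

```text
[[282.1 236.6]
 [282.4 184.1]
 [282.  313.3]
 [226.9 278.5]
 [335.3 278.6]]
```

View pics/w5c.png

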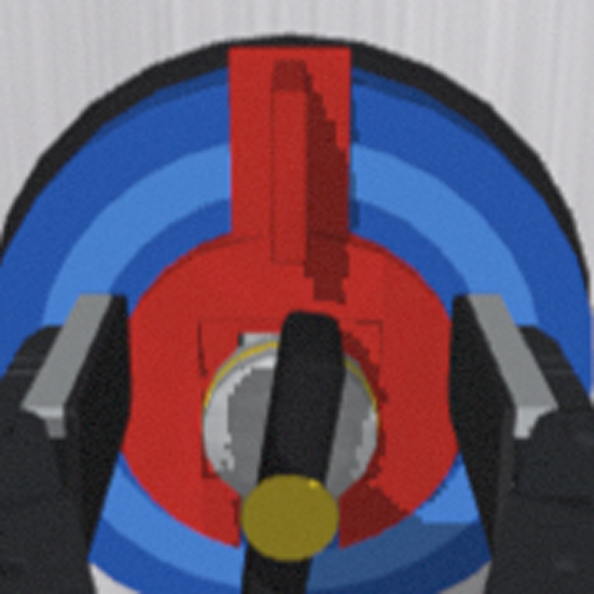

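The tab top spans (278,187)–(278,239), centred on the finger midline (277) and within 2 mm of prediction. The nut base now stands clear, and the keeper is still seated. Next I'll grip the tab.

```bash
python3 - <<'E'
from bench import arm
from h import *
np.set_printoptions(precision=3,suppress=True)
g=arm.tcp_to_grasp; q=toolq(0).tolist()
arm.move_linear(spw([72,0.2,95]),q,vel=100)
hit=arm.move_linear(spw([72,0.2,36-g]),q,vel=80,stop_force=12)
s=arm.observe();print(hit,s["t"],s["eef_pos"],s["force"])
arm.command_gripper(0.0,squeeze=50)
s=arm.observe();print(s["t"],s["grip_width"],s["force"],s["wrist_torque"],s["qpos"])
im=arm.snapshot("wrist"); cv2.imwrite("pics/w6.png",im[:,:,::-1])
E
```

```text
False 14.8083 [ 572.184 -199.646  195.195] [-0.247  0.515 -0.208]
15.2667 0.08321987166112702 [-2.954  0.598  6.031] [0.193 0.659 0.109] [ 0.046  0.24   0.376  2.089 -0.717  0.428 -0.585]
```

View pics/w6.png

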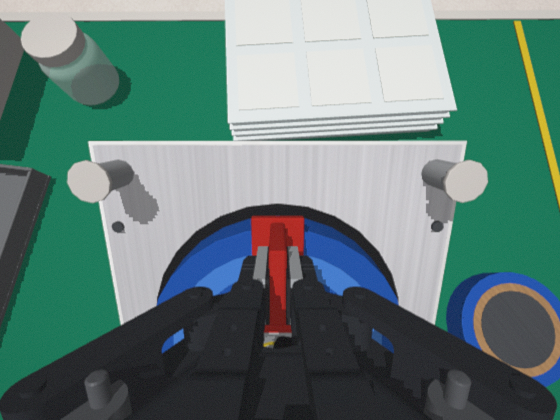

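```bash
python3 - <<'E'
from bench import arm
from h import *
np.set_printoptions(precision=3,suppress=True)
g=arm.tcp_to_grasp; q=toolq(0).tolist()
arm.command_gripper(0.0,squeeze=100)
s=arm.observe();print(s["force"],s["wrist_torque"])
for x in (10,40,75,108):
    hit=arm.move_linear(spw([72+x,0.2,36-g+0.3]),q,vel=60,stop_force=25)
    s=arm.observe();print(x,hit,s["t"],s["grip_width"],s["force"],s["wrist_torque"])
    if hit: break
im=arm.snapshot("wrist"); cv2.imwrite("pics/w7.png",im[:,:,::-1])
im=arm.snapshot("top"); cv2.imwrite("pics/t7.png",cv2.resize(im[130:300,150:450,::-1],None,fx=2.5,fy=2.5))
E
```

```text
[-4.216  0.99   8.27 ] [0.312 0.741 0.143]
10 False 15.85 0.07197317569033815 [ 0.197 -0.046  3.357] [0.041 0.31  0.012]
40 False 16.5 0.07471190648464567 [-0.878  0.135  0.551] [0.076 0.508 0.068]
75 False 17.2333 0.07344029772644914 [-1.108  0.39  -0.17 ] [ 0.055  0.701 -0.008]
108 False 17.9333 0.07501216615488177 [-0.426 -0.245 -3.186] [0.037 0.722 0.051]
```

View pics/w7.png

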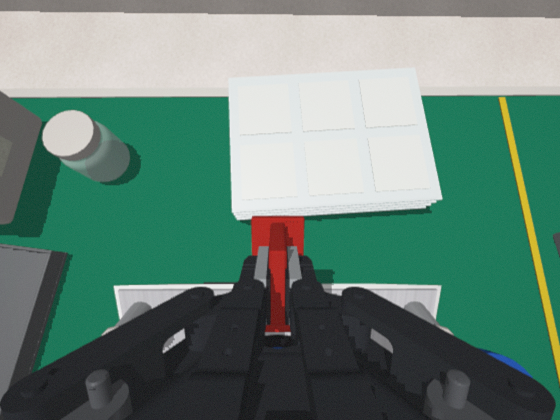

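View pics/t7.png

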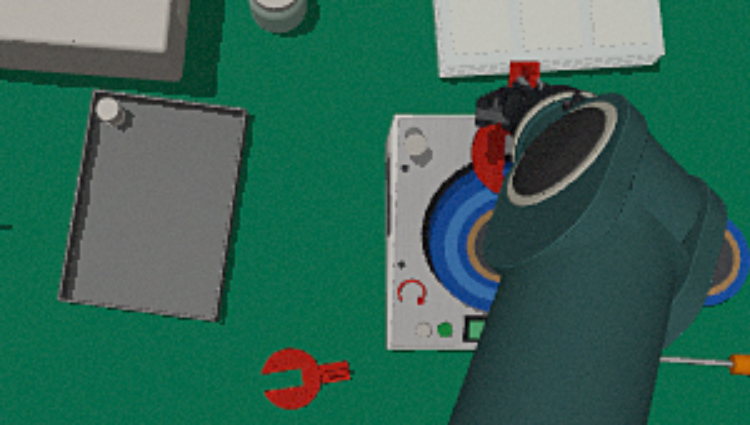

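The keeper is off the spindle by about 108 mm and hangs in the grip with the load steady. Now I'll lift it and carry it level over the tray.

```bash
cat >> h.py <<'E'
TR=(577.35,201.63,-0.128)
def flatq(yaw): return (Ro.from_euler('z',yaw)*Ro.from_euler('x',np.pi)).as_quat().tolist()
E
python3 - <<'E'
from bench import arm
from h import *
np.set_printoptions(precision=3,suppress=True)
g=arm.tcp_to_grasp
arm.move_linear(spw([180,0.2,36-g+70]),None,vel=100)
s=arm.observe(); print(s["t"],s["eef_pos"],s["force"])
tgt=body(TR,[(33,-10,150)])[0]
print(tgt,arm.inverse_kinematics(tgt.tolist(),flatq(TR[2])))
p=s["eef_pos"]; mid=[tgt[0]-5,-60,300]
try:
    arm.move_linear(mid,flatq(TR[2]),vel=130)
    arm.move_linear(tgt.tolist(),flatq(TR[2]),vel=150)
except arm.IKError as e: print("IK",e)
s=arm.observe(); print(s["t"],s["eef_pos"],s["grip_width"],s["qpos"],s["force"],s["wrist_torque"])
for n in("wrist","top","scene"):
    im=arm.snapshot(n); cv2.imwrite(f"pics/{n}8.png",im[:,:,::-1])
im=cv2.imread("pics/scene8.png")[180:330,240:440]; cv2.imwrite("pics/scene8c.png",cv2.resize(im,None,fx=4,fy=4,interpolation=cv2.INTER_CUBIC))
E
```

```text
18.8833 [ 630.754 -199.503  308.902] [ 0.367  0.13  -3.428]
[608.804 187.499 150.   ] [-0.637  0.549  0.4    1.665 -0.247  0.978 -1.85 ]
22.2167 [609.067 186.859 150.397] 0.07984405085970722 [-0.657  0.553  0.429  1.666 -0.266  0.98  -1.835] [ 0.702 -0.375 -1.639] [ 0.047 -0.117 -0.015]
```

View pics/wrist8.png

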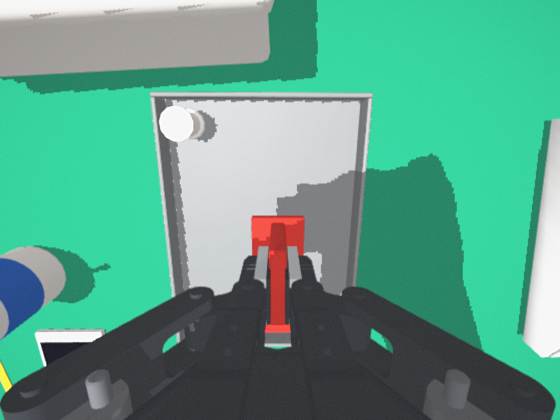

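View pics/scene8c.png

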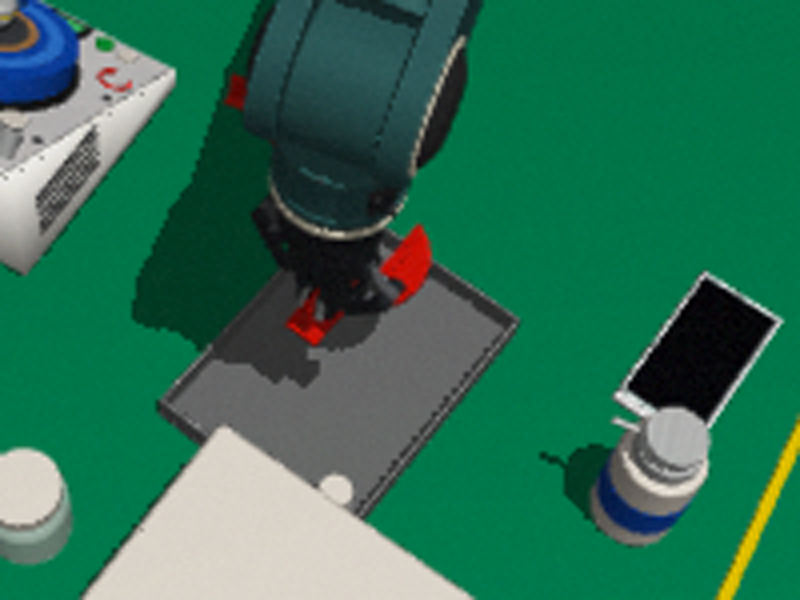

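View pics/top8.png

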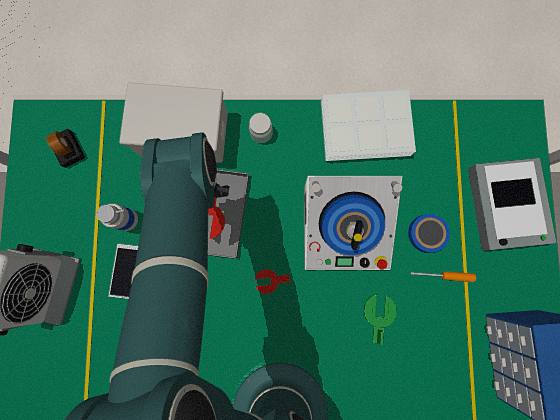

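Keeper is held above the tray, roller clear at (177,124), walls parallel. I'll lower it gently and stop on contact.

```bash
python3 - <<'E'
from bench import arm
from h import *
np.set_printoptions(precision=3,suppress=True)
t=body(TR,[(33,-10,0)])[0]; q=flatq(TR[2])
h=arm.move_linear([t[0],t[1],45],q,vel=70,stop_force=8)
s=arm.observe(); print(h,s["eef_pos"],s["force"],s["wrist_torque"])
if not h:
    h=arm.move_linear([t[0],t[1],14],q,vel=12,stop_force=5)
    s=arm.observe(); print(h,s["t"],s["eef_pos"],s["force"],s["wrist_torque"])
for n in("wrist","scene"):
    im=arm.snapshot(n); cv2.imwrite(f"pics/{n}9.png",im[:,:,::-1])
E
```

```text
False [609.046 187.585  45.422] [ 0.171  1.003 -2.73 ] [ 0.024 -0.111 -0.035]
True 25.8 [608.774 187.514  21.144] [-2.573 -0.981  9.057] [-0.02   0.36  -0.015]
```

View pics/wrist9.png

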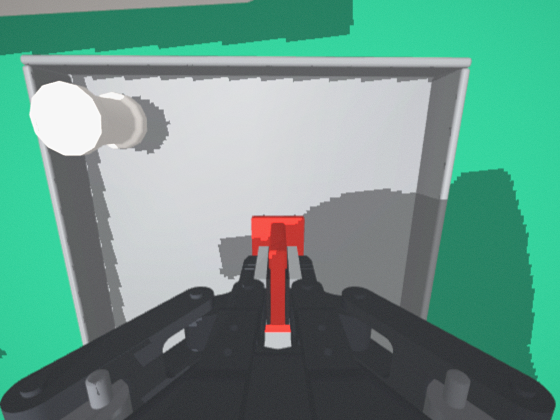

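Contact came at TCP 21.1 mm, against 21.3 expected for flat on the floor. I'll release and retreat.

```bash
python3 - <<'E'
from bench import arm
from h import *
np.set_printoptions(precision=3,suppress=True)
t=body(TR,[(33,-10,0)])[0]; q=flatq(TR[2])
arm.command_gripper(0.15,squeeze=20)
arm.sleep(0.2)
arm.command_gripper(0.4)
arm.move_linear([t[0],t[1],170],q,vel=80)
s=arm.observe(); print(s["t"],s["force"])
im=arm.snapshot("wrist"); cv2.imwrite("pics/wrist10.png",im[:,:,::-1])
t2=body(TR,[(-130,-10,0)])[0]
try: arm.move_linear([t2[0],t2[1],260],q,vel=150)
except arm.IKError as e: print("IK")
s=arm.observe(); print(s["t"],s["force"])
for n in("wrist","top","scene"):
    im=arm.snapshot(n); cv2.imwrite(f"pics/{n}11.png",im[:,:,::-1])
np.savez("w11.npz",p=s["eef_pos"],q=s["ee_rot"])
E
```

```text
28.7 [-0.378  0.256  0.803]
30.1417 [-0.514 -0.041  0.569]
```

View pics/wrist10.png

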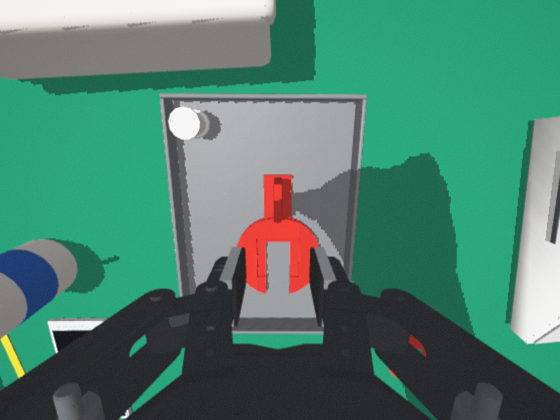

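View pics/wrist11.png

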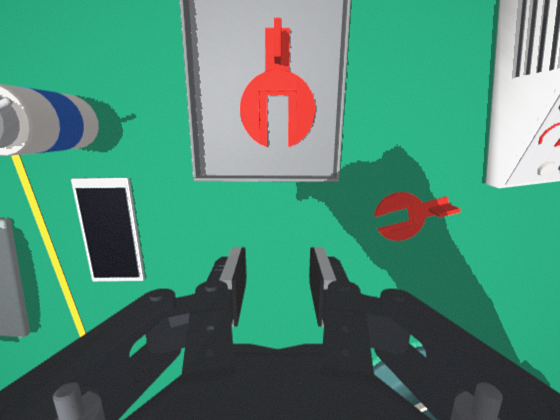

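View pics/scene11.png

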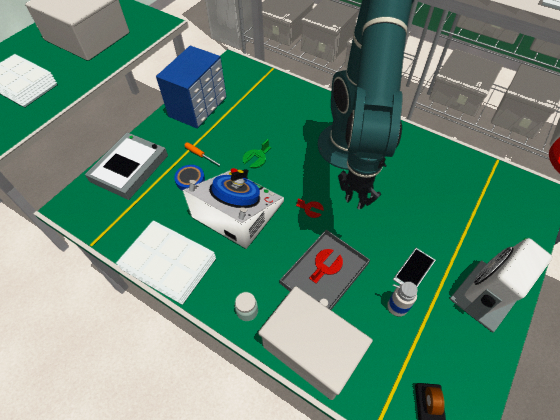

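```bash
python3 - <<'E'
from bench import arm
from h import *
d=np.load("w11.npz"); ci=wristci(arm.camera_info("wrist"),d["p"],d["q"])
X=atz(ci,(278,110),13.5); print(X, Ro.from_euler('z',-TR[2]).apply(X-[TR[0],TR[1],0]))
arm.sleep(0.3); s=arm.observe(); print(s["t"],s["force"]); arm.sign_off()
E
```

```text
[535.97792093 197.09574742  13.5       ] [-40.45482069  -9.77833605  13.5       ]
30.5917 [-0.4966609  -0.05686315  1.22566642]
the job is handed in; nothing more can be done
```

The nut is backed off and the keeper lies flat, tab up, in the tray. I handed the job in at about 30.6 s; sign-off gives no verdict.

**What I did:**
- **Nut:** I gripped the bar and turned it 3.12 rad clockwise with no slip. The joint should therefore read at least 3.1 rad, but I could not read it directly. The pictures show the bar half a turn on.
- **Keeper:** I pinched it by the tab and drew it about 108 mm upslope with only a few newtons. I then carried it level to the tray and lowered it until it touched.

**Last checks:**
- **Contact height:** it touched down at TCP height 21.1 mm, against 21.3 mm expected for flat on the floor.
- **Position:** the last wrist picture puts the keeper at about (-40, -10) mm in the tray frame, wholly inside.
- **Surroundings:** the loose things look undisturbed in the pictures, and the gripper is clear with under 1.5 N on the tool.

**What disagreed:**
- **First nut grip:** the fingertips apparently pressed on the nut's base with about 36 N along the spindle, so I regripped 5 mm higher before turning.
- **Wrist camera:** the views disagreed sideways by 2–3 mm. I centred the tab grip on the finger midline instead.

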